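# Open the tag printer for a new roll

## Robot

A 6-joint arm with a two-finger parallel gripper is mounted at the origin on the work surface. World frame = base frame: x ahead of the robot, y to its left, z up, the work surface at z = 0. Lengths are in mm, angles in degrees, forces in N, time in s.
With the tool pointing down it reaches from about 350 to 850 mm from the base axis. Payload 8.1 kg.
Tool frame: the origin (TCP) lies between the finger pads; the fingertips stand 8 mm ahead of it and the grasp point (between the pads) lies 11 mm behind it (r.tip_extent is the distance from the TCP to the fingertips, in mm); z points along the fingers, y is the direction in which the jaws open and shut (so a half turn about z gives the same grasp; the last joint's range is limited). The gripper opens to 85 mm and grips with 20 to 120 N. Pads are 22 mm wide; open, the fingers measure 114 mm over their backs; the gripper's body (76 mm by 85 mm) begins 54 mm behind the grasp point. The pads swing forward as they close: fully open they stand 13 mm farther back than shut.
Start: joints at [68.388, 7.471, 85.268, -0, 87.261, -4.893], TCP at [172.584, 574.648, 239.292] pointing down, gripper open.
Joint ranges: [-169.43, 169.43], [-51.17, 129.36], [1.28, 143.12], [-76.62, 256.62], [0, 156.53], [-152.29, 152.29]. Speed limits (degrees/s): [136.94, 136.94, 159.86, 180, 180, 180].

## Interface

Orientations are given as [roll, pitch, yaw] about the fixed x, y, z axes, in that order (R = Rz(yaw) Ry(pitch) Rx(roll)).
In Python, from bench import sensors, viewer, hand_in, r gives the robot as it stands. The module is installed in compiled form; this text tells all that it offers.
- The arm moves only by the tool move_arm, never from a script. Its argument "rows" is a list that holds one entry, the list of rows, each a list of 6 numbers: the shift along the tool's x, y, z in m, then the turn, a rotation vector about the tool's x, y, z in degrees. In form: [[[tx, ty, tz, rx, ry, rz], ...]]. A call has 1 to 20 rows; each row is the pose to reach, as a shift and turn from the pose commanded when the call began, along the tool's axes at that moment; what a row does not reach only later rows make up. A row lasts 1/10 s, in which the tool goes at most 50 mm and 8.59 degrees, less where a joint would pass 70% of its speed; a pose out of reach is approached as far as the arm can. A call with a gripper value outside its range is refused whole. "grip" is the opening, from 0 (shut) to 1 (fully open), set as the call begins (left out, the last holds). The fingers move at their own pace and stop on an object; "newtons" is the grip in N (left out, the last holds). Time passes only in rows, so rows that repeat a pose let the fingers close. It gives the time, the measured TCP pose, the force and the opening at its end, in the units of the state.
- sensors.sense(): the state, without advancing time (a new reading comes with each control period).
- viewer.snapshot(name): name is "scene" or "top" or "wrist"; returns a dict with "color" (384x512x3 uint8, red, green, blue), "camera_matrix" (3x3 intrinsics, pixels), "k1" (the pictures are not rectified: a ray, as slopes to the right and down, at radius r is drawn at 1 + k1 r^2 times it, then the intrinsics apply), "R" (3x3) and "t" (3): a world point X has camera coordinates R X + t. Camera axes: x right, y down, z forward; pixel columns grow to the right and rows downward; lengths in mm; the calibration is good to about 2 mm. A picture is of the moment at which its call begins. There is no depth.
- hand_in(): hands the job in, once; it reports no verdict.
The state is a dict: "time": time; "joint_pos": joint angles; "qd": joint speeds; "joint_efforts": joint torques, N m; "tool_pos": TCP position; "tcp_rot": TCP orientation; "ft_force": force on the tool from outside, world axes, zero at the start; "wrist_torque": the same for the moment, N m; "finger_gap": finger opening in mm.
Only numpy, scipy, OpenCV 4.12 (cv2) and the standard library are available. Lean on these libraries where they do the work, as an engineer would, in place of code of your own. Each camera call takes 0.05 s, during which the arm holds its last target.

## Task

The tag printer on the bench has run out. Press its green release tab so that the lid springs up, then push the lid on over with the fingertips until it stays fully open by itself, and take the hand away. Nothing is to be picked up: the printer stays standing where it is, not shoved, tipped or lifted, and the spare roll and the other loose things on the bench are left where they lie.

Things in the scene. Friction and masses are not known exactly. Their poses are not given: they have to be found in the camera images.
- printer: Dark grey tag printer, 200 mm deep (x), 170 wide (y), 130 tall, 2.0 to 2.9 kg, loose on rubber feet, top closed by the light grey lid. Origin: centre of its underside; x points from its front (tab side, towards the robot) to its rear (hinge), y to its left, z up. It slides at some 10 N of level push, tips at some 7 N on the open lid's edge. Front deck (y -42 to 85, x -100 to -60 mm) 130 mm high.
- tab_press (a point): Middle of the upper face of the green release tab, at the printer's right front corner (printer frame x -86, y -64, z 134 mm untouched). The tab is 40 mm deep (x), 36 mm wide (y), stands 4 mm above the front deck, with free space in front and to its right, and is pressed straight down.
- release_tab (a joint): Tilt of the release tab in rad: 0 untouched, 0.22 pressed to its stop (about 7 mm down at tab_press). The lid is let go between 0.05 and 0.12. It takes 2 N at tab_press to start it, 5 N to reach the stop; it springs back up when let go.
- lid (a joint): Lid angle, rad: 0 shut and latched (cannot be prised up), growing as it opens up and to the rear. Released, a spring lifts it within 1 s to 0.9 and holds it there. From there it is pushed against its weight (about 1 to 2 N at the front edge; damped hinge); let go before upright (1.57) it drops back to 0.9, near upright it may stand, beyond 1.65 it falls open by itself to its stop at 1.9 and stays.
- lid_edge (a point): Middle of the front edge of the lid, at half its thickness; moves with the lid. Light grey flat lid with dark window, 8 mm thick, 148 mm wide, 136 mm from hinge axis to front edge. Along its underside, 12 mm from the edge, runs a rubber roller 12 mm thick, reaching 12 mm below the lid's mid-plane.
- lid_hinge (a point): Middle of the lid's hinge axis (printer frame x 80, y 0, z 126 mm), which runs along the printer's y. At lid angle a the front edge lies 136 mm x cos(a) from the axis towards the printer's front and 136 mm x sin(a) above it.
- tag_roll: Spare roll of white tags, 73 mm across, 58 mm tall, standing on end to the left of the printer; origin at the centre of its underside. Leave it.
- reed_plate: Aluminium reed plate with brass reeds, 100 x 34 x 6 mm, lying to the right of the printer; origin at the centre of its underside. Leave it.
- screwdriver: Screwdriver with red handle lying on the bench. Leave it.
- pliers: Pliers with red handles, 180 mm long, lying on the bench. Leave them.
- knife: Yellow utility knife, 140 mm long, lying on the bench. Leave it.
- wax_jar: Amber glass jar with brass cap, 54 mm across, 55 mm tall. Leave it.
- tape: Roll of white tape lying flat, 90 mm across, 22 mm tall. Leave it.
- mug: Blue mug, 80 mm across, 92 mm tall. Leave it.

How it is judged (in metres and radians):
On the way, in this order (a step that is already met when the one before it is completed fails the run):
1. the release tab is pressed down by the fingers (value of joint release_tab above 0.05 rad and contact force between the fingers and release_tab above 0.3 N), for 0.05 s.
2. the lid springs up (value of joint lid above 0.6 rad), for 0.1 s.
3. the lid is pushed past upright to fully open (value of joint lid above 1.75 rad), for 0.1 s.
At the end, for the whole second after the job is handed in: The lid stands by itself at more than 1.75 rad (its stop is at 1.9), at rest; the tab is back up (below 0.04 rad); the printer stands level within 30 mm of where it was (value of joint lid above 1.75 rad and velocity of joint lid between -0.2 and 0.2 rad/s and value of joint release_tab below 0.04 rad and distance of printer from where it was at the start of the episode below 0.03 m and angle between printer's own z axis and vertical below 0.05 rad and linear speed of printer below 0.03 m/s); the robot touches nothing.
It fails at once if the printer is shoved or lifted more than 40 mm (distance of printer from where it was at the start of the episode above 0.04 m).
It fails at once if the printer is lifted off the bench (height (world z) of printer above 0.02 m).
It fails at once if the printer is tipped by more than 0.15 rad (angle between printer's own z axis and vertical above 0.15 rad).
It fails at once if a thing on the bench is moved more than 25 mm (distance of any of tag_roll, reed_plate, screwdriver, pliers, knife, wax_jar, tape, mug from where it was at the start of the episode above 0.025 m).
It also fails if it takes over 45 s, if anything falls off the work surface, if the arm or the gripper's body presses on something with over 40 N, if the wrist force passes 120 N, or if a joint passes its speed limit or range.

## Working session

There is one attempt and no reset: what is moved stays moved. The work goes in short steps, Python scripts to look and compute and a tool call to move; the robot and the scene stay as the last step left them, time stands still between calls to the robot, and variables do not carry over. Pictures are saved under pics/ and viewed, and the job is handed in when it is done.

Besides the shell and the picture viewer there is one more tool, called after "Request:" by a JSON object that holds its "name" and its "arguments". move_arm: Moves the arm, as the interface text tells. Its arguments: {"type":"object","properties":{"rows":{"type":"array","items":{"type":"array","items":{"type":"array","items":{"type":"number"}}}},"grip":{"type":"number"},"newtons":{"type":"number"}},"required":["rows"]}

```bash
mkdir -p pics
cat > h.py <<'E'
import cv2,numpy as np
from bench import sensors,viewer,hand_in,r
def snap(n,f):
    s=viewer.snapshot(n); cv2.imwrite('pics/'+f,s['color'][:,:,::-1]); np.savez('pics/'+f[:-4]+'.npz',**{k:s[k] for k in ('camera_matrix','k1','R','t')}); return s
def ray(s,u,v):
    K=np.array(s['camera_matrix']);k=float(s['k1'])
    a=np.array([(u-K[0,2])/K[0,0],(v-K[1,2])/K[1,1]]);b=a.copy()
    for _ in range(30): b=a/(1+k*(b@b))
    R=np.array(s['R']);t=np.array(s['t'])
    return -R.T@t, R.T@np.array([b[0],b[1],1])
def atz(s,u,v,z):
    c,d=ray(s,u,v); return c+d*(z-c[2])/d[2]
def proj(s,X):
    K=np.array(s['camera_matrix']);k=float(s['k1'])
    X=np.atleast_2d(X)@np.array(s['R']).T+np.array(s['t'])
    a=X[:,:2]/X[:,2:];a=a*(1+k*(a**2).sum(1,keepdims=True))
    return a*[K[0,0],K[1,1]]+[K[0,2],K[1,2]]
E
python3 - <<'E'
from h import *
for n in ('scene','top','wrist'):
    s=snap(n,n+'0.png'); print(n,-np.array(s['R']).T@s['t'],s['k1'])
print(sensors.sense())
E
```

```text
scene [1068.92917027 -776.91136886 1260.71194044] 0.020406858021088593
top [ 301.26168116    6.31516841 1165.14813001] -0.0919870983110477
wrist [ 93.91097384 598.50315789 372.32572064] -0.08111816693431581
{'time': 0.15, 'joint_pos': array([ 6.83872403e+01,  7.50672572e+00,  8.53142221e+01, -5.57111083e-04,
        8.72638843e+01, -4.89306563e+00]), 'qd': array([ 0.00184635, -0.09987935, -0.12507369,  0.05258186, -0.01645832,
       -0.0250589 ]), 'joint_efforts': array([ 7.66601934e-04, -5.70059788e+01, -5.01161098e+01, -2.33622659e-04,
        9.47824301e-03,  2.05126958e-05]), 'tool_pos': array([172.44035251, 574.24716427, 238.47613103]), 'tcp_rot': array([-1.79915430e+02, -6.68145867e-03,  1.63280328e+02]), 'ft_force': array([ 0.011319  ,  0.7939838 , -0.17385689]), 'wrist_torque': array([-0.00293647,  0.03936932,  0.01572021]), 'finger_gap': 86.00309976631763}
```

View pics/scene0.png

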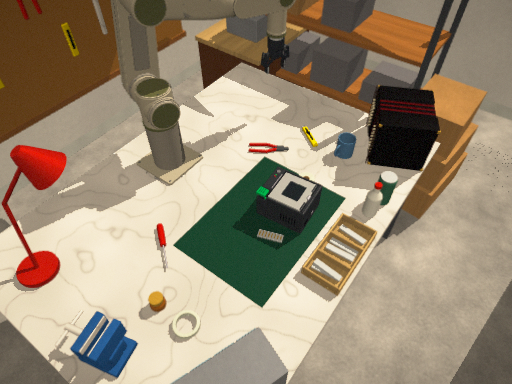

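View pics/top0.png

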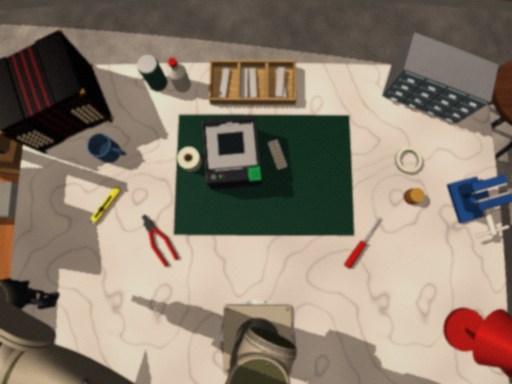

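View pics/wrist0.png

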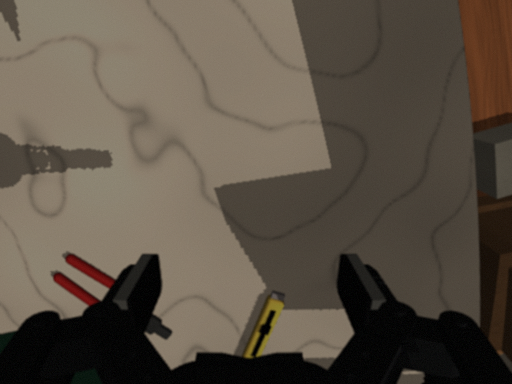

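The top view shows the printer at about (232,155), the green tab at (254,174), the tag roll at (189,158) and the reed plate at (278,154). I'll zoom in to get corners.

Run:
```python
from h import *
im=cv2.imread('pics/top0.png');cv2.imwrite('pics/topz.png',cv2.resize(im[105:205,170:300],None,fx=6,fy=6,interpolation=cv2.INTER_CUBIC))
im=cv2.imread('pics/scene0.png');cv2.imwrite('pics/scz.png',cv2.resize(im[150:250,235:345],None,fx=6,fy=6,interpolation=cv2.INTER_CUBIC))
```

```text
(no output)
```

View pics/topz.png

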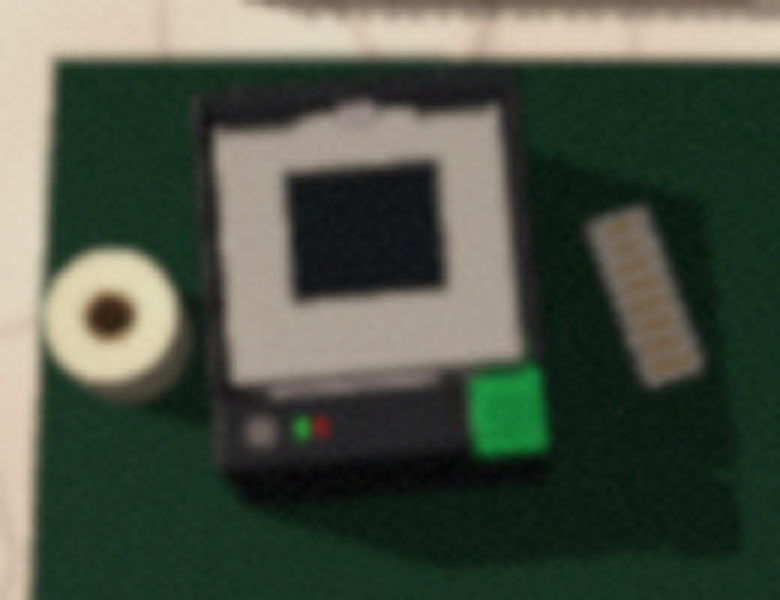

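View pics/scz.png

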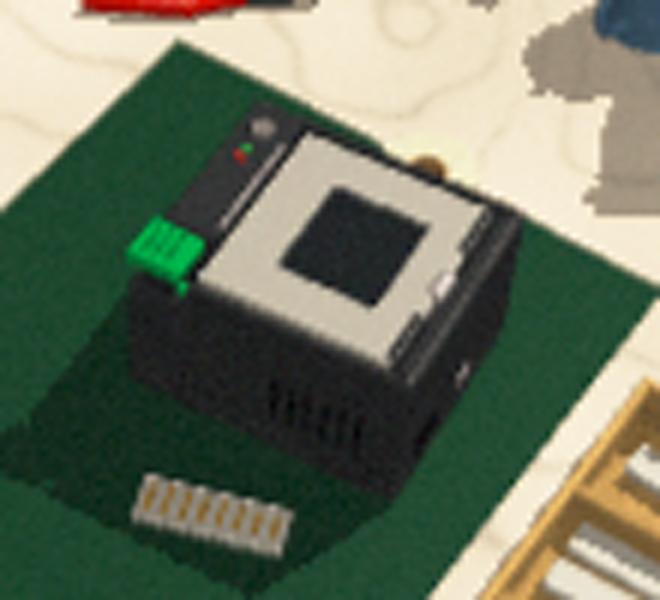

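Run:
```python
from h import *
from scipy.optimize import least_squares
L=lambda f:dict(np.load('pics/'+f))
T=L('top0.npz');S=L('scene0.npz')
top=[((509,412),(-86,-64,134)),((230,385),(-56,74,130)),((523,360),(-56,-74,130)),((218,470),(-100,85,130)),((196,95),(100,85,130)),((520,72),(100,-85,130))]
sc=[((310,130),(-56,74,130)),((203,283),(-56,-74,130)),((262,100),(-100,85,130)),((525,213),(100,85,130)),((405,385),(100,-85,130)),((395,500),(100,-85,0)),((165,246),(-86,-64,134))]
def un(p,ox,oy): return np.array([(p[0]+.5)/6-.5+ox,(p[1]+.5)/6-.5+oy])
def W(q,P):
    c,s=np.cos(q[2]),np.sin(q[2]);P=np.array(P,float)
    return np.c_[q[0]+c*P[:,0]-s*P[:,1],q[1]+s*P[:,0]+c*P[:,1],P[:,2]]
ut=np.array([un(p,170,105) for p,_ in top]);us=np.array([un(p,235,150) for p,_ in sc])
Pt=[x for _,x in top];Ps=[x for _,x in sc]
def f(q,w=(1,1)): return np.r_[w[0]*(proj(T,W(q,Pt))-ut).ravel(),w[1]*(proj(S,W(q,Ps))-us).ravel()]
c=atz(T,*ut[0],134);print(c, atz(S,*us[-1],134))
for w in((1,1),(1,0),(0,1)):
    z=least_squares(f,[560,80,0],args=(w,),x_scale=[1,1,.01],loss='soft_l1');q=z.x
    print(w,q[:2],np.degrees(q[2]),W(q,[(-86,-64,134),(80,0,126),(-56,0,126)]).round(1).tolist())
    print(f(q).reshape(-1,2).round(1).tolist())
```

```text
[510.07736265  10.9645079  134.        ] [512.81387963  10.18553621 134.        ]
(1, 1) [588.64224181  82.55000167] 5.331988918948869 [[509.0, 10.8, 134.0], [668.3, 90.0, 126.0], [532.9, 77.3, 126.0]]
[[0.0, 0.4], [0.2, -0.6], [0.1, -0.7], [-0.5, -0.1], [-0.9, -0.9], [-0.3, -1.8], [-0.9, -0.1], [-1.6, -1.2], [-1.1, -0.8], [0.1, -0.6], [0.3, 0.8], [-1.0, 1.8], [-0.7, -0.6]]
(1, 0) [586.72480401  81.79633037] 4.999827022252019 [[506.6, 10.5, 134.0], [666.4, 88.8, 126.0], [530.9, 76.9, 126.0]]
[[0.1, 1.1], [0.3, -0.1], [0.3, 0.1], [-0.5, 0.3], [-0.5, -0.4], [0.1, -1.1], [-1.2, -0.2], [-2.2, -1.4], [-1.4, -1.0], [-0.4, -0.5], [-0.4, 0.7], [-1.7, 1.7], [-1.3, -0.8]]
(0, 1) [591.38434919  83.49057953] 5.481475951133736 [[511.9, 11.6, 134.0], [671.0, 91.1, 126.0], [535.6, 78.1, 126.0]]
[[-0.2, -0.6], [-0.0, -1.4], [-0.1, -1.6], [-0.7, -1.0], [-1.2, -1.6], [-0.7, -2.7], [-0.2, 0.1], [-0.8, -1.0], [-0.5, -0.6], [0.8, -0.5], [1.2, 1.0], [-0.2, 1.9], [0.0, -0.3]]
```

```bash
cat >> h.py <<'E'
from scipy.spatial.transform import Rotation as Ro
Q=np.array([589,82.5,5.3])
def PW(p):
    c,s=np.cos(np.radians(Q[2])),np.sin(np.radians(Q[2])); return np.array([Q[0]+c*p[0]-s*p[1],Q[1]+s*p[0]+c*p[1],p[2]])
def rel(p0,e0,p1,e1):
    R0=Ro.from_euler('xyz',e0,degrees=True);R1=Ro.from_euler('xyz',e1,degrees=True)
    return R0.inv().apply(np.array(p1)-p0)/1000,(R0.inv()*R1).as_rotvec(degrees=True)
E
python3 - <<'E'
from h import *
print(r.tip_extent)
st=sensors.sense()
print(st['tcp_rot'])
t=PW((-88,-67,190));print(t,rel([172.584,574.648,239.292],[180,0,163.28],t,[180,0,185.3]))
E
```

```text
8.0
[-1.79915430e+02 -6.68145867e-03  1.63280328e+02]
[507.56505592   7.65783353 190.        ] (array([-0.48393892, -0.44664671,  0.049292  ]), array([ 5.55148531e-33,  2.69667225e-15, -2.20200000e+01]))
```

Request:
{"name": "move_arm", "arguments": {"rows": [[[-0.015, -0.014, 0, 0, 0, -1], [-0.045, -0.042, 0, 0, 0, -2], [-0.08, -0.074, 0, 0, 0, -4], [-0.115, -0.106, 0, 0, 0, -5], [-0.15, -0.138, 0, 0, 0, -7], [-0.185, -0.17, 0, 0, 0, -9], [-0.22, -0.202, 0, 0, 0, -10], [-0.255, -0.234, 0.005, 0, 0, -12], [-0.29, -0.266, 0.01, 0, 0, -14], [-0.325, -0.298, 0.015, 0, 0, -15], [-0.36, -0.33, 0.02, 0, 0, -17], [-0.395, -0.362, 0.03, 0, 0, -18], [-0.425, -0.392, 0.035, 0, 0, -20], [-0.452, -0.418, 0.042, 0, 0, -21], [-0.472, -0.436, 0.046, 0, 0, -22], [-0.484, -0.447, 0.049, 0, 0, -22], [-0.484, -0.447, 0.049, 0, 0, -22], [-0.484, -0.447, 0.049, 0, 0, -22], [-0.484, -0.447, 0.049, 0, 0, -22]]], "grip": 0}}

```text
time: 2.05
tool_pos: [507.2, 8.4, 190.5]
tcp_rot: [180.0, 0.0, -174.7]
ft_force: [0.5, -1.0, -0.3]
finger_gap: 0.4
```

Run:
```python
from h import *
for n in ('scene','top','wrist'): snap(n,n+'1.png')
st=sensors.sense();print(st)
im=cv2.imread('pics/top1.png');a=cv2.resize(im[105:205,170:300],None,fx=4,fy=4,interpolation=cv2.INTER_CUBIC)
im=cv2.imread('pics/scene1.png');b=cv2.resize(im[150:250,225:345],None,fx=4,fy=4,interpolation=cv2.INTER_CUBIC)
w=cv2.imread('pics/wrist1.png')
cv2.imwrite('pics/c1.png',b);cv2.imwrite('pics/w1.png',w)
```

```text
{'time': 2.2, 'joint_pos': array([-4.85876357e+00, -5.39937973e+00,  1.03412090e+02,  8.16510160e-03,
        8.19575212e+01, -1.00221620e+02]), 'qd': array([-0.21646936,  0.1487475 , -0.05385854, -0.07218747, -0.16056987,
       -0.0459419 ]), 'joint_efforts': array([-1.08039596e-01, -4.40736651e+01, -4.90896821e+01, -1.87032609e-03,
        3.12301352e-03,  1.37745708e-02]), 'tool_pos': array([507.39130667,   8.30423556, 190.62377972]), 'tcp_rot': array([ 1.79997326e+02,  3.07309596e-02, -1.74638285e+02]), 'ft_force': array([ 0.09490202, -0.01112392, -0.19826237]), 'wrist_torque': array([-0.03520829, -0.00815074, -0.00324937]), 'finger_gap': 0.05866256706106921}
```

View pics/c1.png

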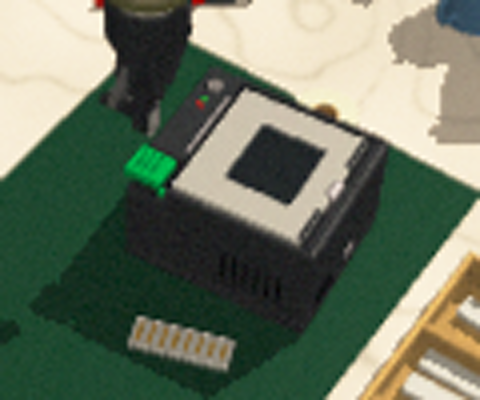

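View pics/w1.png

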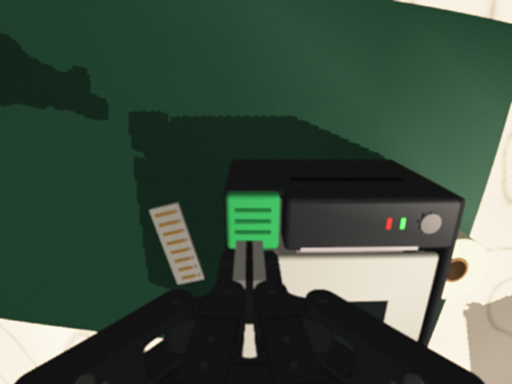

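The fingers are shut above the tab. In the wrist view the tab spans (228..281, 193..248), which gives a close-up fix on its position.

Run:
```python
from h import *
s=dict(np.load('pics/wrist1.npz'))
P=lambda w:((np.array([[np.cos(np.radians(Q[2])),np.sin(np.radians(Q[2]))],[-np.sin(np.radians(Q[2])),np.cos(np.radians(Q[2]))]]))@(w[:2]-Q[:2])).round(1)
for n,u,v,z in (('tab c',254,220,134),('tab fl',278,193,134),('tab fr',228,193,134),('tab r r',230,248,134),('tab r l',280,248,134),('deck fl',463,198,130),('lid left front',438,253,130),('deck fr',232,165,130)):
    w=atz(s,u,v,z);print(n,w.round(1),P(w))
print(P(np.array(sensors.sense()['tool_pos'])))
```

```text
tab c [508.7  12.1 134. ] [-86.4 -62.7]
tab fl [488.5  25.6 134. ] [-105.3  -47.4]
tab fr [491.5  -6.4 134. ] [-105.3  -79.5]
tab r r [531.   -2.2 134. ] [-65.5 -79. ]
tab r l [527.9  31.9 134. ] [-65.5 -44.8]
deck fl [481.6 154.  130. ] [-100.3   81.1]
lid left front [524.8 148.5 130. ] [-57.8  71.7]
deck fr [473.8  -5.3 130. ] [-122.8  -76.8]
[-88.1 -66.3]
```

Wrist fix matches the fit within about 1 mm: tab centre at printer (-86,-63), TCP over (-88,-66). Going down.

Request:
{"name": "move_arm", "arguments": {"rows": [[[0, 0, 0.01, 0, 0, 0], [0, 0, 0.025, 0, 0, 0], [0, 0, 0.038, 0, 0, 0], [0, 0, 0.044, 0, 0, 0], [0, 0, 0.047, 0, 0, 0], [0, 0, 0.048, 0, 0, 0], [0, 0, 0.049, 0, 0, 0], [0, 0, 0.05, 0, 0, 0], [0, 0, 0.05, 0, 0, 0]]]}}

```text
time: 3.1
tool_pos: [507.7, 7.2, 140.9]
tcp_rot: [-180.0, 0.0, -174.7]
ft_force: [-3.9, -0.4, 5.1]
finger_gap: -0.1
```

Run:
```python
from h import *
print(sensors.sense()['ft_force'])
snap('scene','scene2.png')
st=sensors.sense();print(st['ft_force'],st['tool_pos'])
im=cv2.imread('pics/scene2.png');b=cv2.resize(im[130:250,215:355],None,fx=5,fy=5,interpolation=cv2.INTER_CUBIC)
cv2.imwrite('pics/c2.png',b)
```

```text
[-3.9074012  -0.41559526  5.06789827]
[-3.60778454 -0.28934064  5.20933725] [507.75242401   7.24320419 140.87937075]
```

View pics/c2.png

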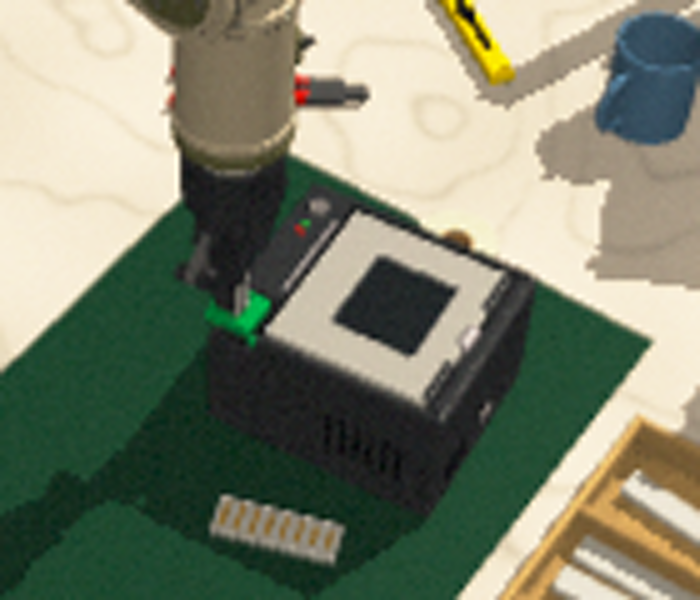

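The tip is on the tab and the lid is still shut. There's a 4 N backward push on the tab, so I'll ease 1 mm towards the robot while pressing further.

Request:
{"name": "move_arm", "arguments": {"rows": [[[0.001, 0, 0.001, 0, 0, 0], [0.0015, 0, 0.002, 0, 0, 0], [0.0015, 0, 0.002, 0, 0, 0]]]}}

```text
time: 3.45
tool_pos: [506.7, 7.1, 138.7]
tcp_rot: [-180.0, 0.1, -174.7]
ft_force: [1.8, -0.2, 3.1]
finger_gap: 0.4
```

Request:
{"name": "move_arm", "arguments": {"rows": [[[0, 0, 0.001, 0, 0, 0], [0, 0, 0.002, 0, 0, 0], [0, 0, 0.002, 0, 0, 0]]]}}

```text
time: 3.75
tool_pos: [506.1, 7.1, 136.3]
tcp_rot: [-180.0, 0.0, -174.7]
ft_force: [-1.1, 0.2, 5.4]
finger_gap: -0.3
```

Run:
```python
from h import *
snap('scene','scene3.png')
st=sensors.sense();print(st['ft_force'],st['tool_pos'],st['time'])
im=cv2.imread('pics/scene3.png');b=cv2.resize(im[130:250,215:355],None,fx=5,fy=5,interpolation=cv2.INTER_CUBIC)
cv2.imwrite('pics/c3.png',b)
```

```text
[-0.59026754 -0.39014093  6.50546421] [506.16865912   7.10655694 136.3887945 ] 3.8
```

View pics/c3.png

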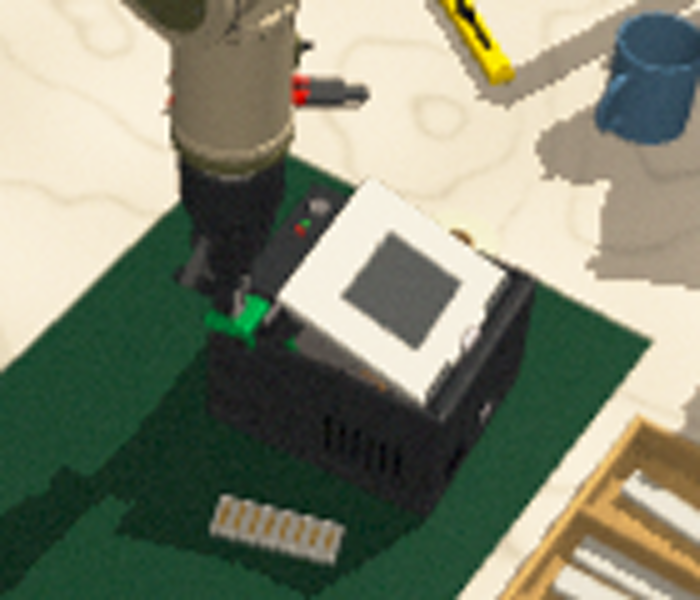

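The lid is springing up. I'll hold briefly, then rise and move to the middle in front of the lid.

Request:
{"name": "move_arm", "arguments": {"rows": [[[0, 0, 0, 0, 0, 0], [0, 0, 0, 0, 0, 0], [0, 0, 0, 0, 0, 0], [0, 0, -0.004, 0, 0, 0], [0, 0, -0.012, 0, 0, 0], [0.003, 0, -0.026, 0, 0, 0], [0.006, 0, -0.044, 0, 0, 0], [0.006, 0.005, -0.062, 0, 0, 0], [0.006, 0.015, -0.076, 0, 0, 0], [0.006, 0.03, -0.084, 0, 0, 0], [0.006, 0.046, -0.087, 0, 0, 0], [0.006, 0.058, -0.087, 0, 0, 0], [0.006, 0.065, -0.087, 0, 0, 0], [0.006, 0.066, -0.087, 0, 0, 0], [0.006, 0.066, -0.087, 0, 0, 0], [0.006, 0.066, -0.087, 0, 0, 0]]]}}

```text
time: 5.4
tool_pos: [493.9, 72.0, 222.9]
tcp_rot: [-180.0, -0.0, -174.7]
ft_force: [-0.0, 0.2, -0.1]
finger_gap: 0.2
```

Run:
```python
from h import *
snap('scene','scene4.png');snap('top','top4.png');snap('wrist','wrist4.png')
st=sensors.sense();print(st['ft_force'],st['tool_pos'],st['time'])
im=cv2.imread('pics/scene4.png');b=cv2.resize(im[130:250,215:355],None,fx=5,fy=5,interpolation=cv2.INTER_CUBIC)
cv2.imwrite('pics/c4.png',b)
s=dict(np.load('pics/scene4.npz'))
for y in (74,-74):
  for a in (.8,.9,1.):
    print(y,a,(proj(s,PW((80-136*np.cos(a),y,126+136*np.sin(a))))-[215,130])*5)
```

```text
[-1.47955205  0.40155912  0.2235513 ] [493.99544317  71.8945605  223.16450555] 5.55
74 0.8 [[407.38337191 141.58570422]]
74 0.9 [[420.42603414 138.02192715]]
74 1.0 [[434.54309044 135.84052012]]
-74 0.8 [[311.94415786 266.91745173]]
-74 0.9 [[325.0453514  264.08109926]]
-74 1.0 [[339.3221816  262.67241337]]
```

View pics/c4.png

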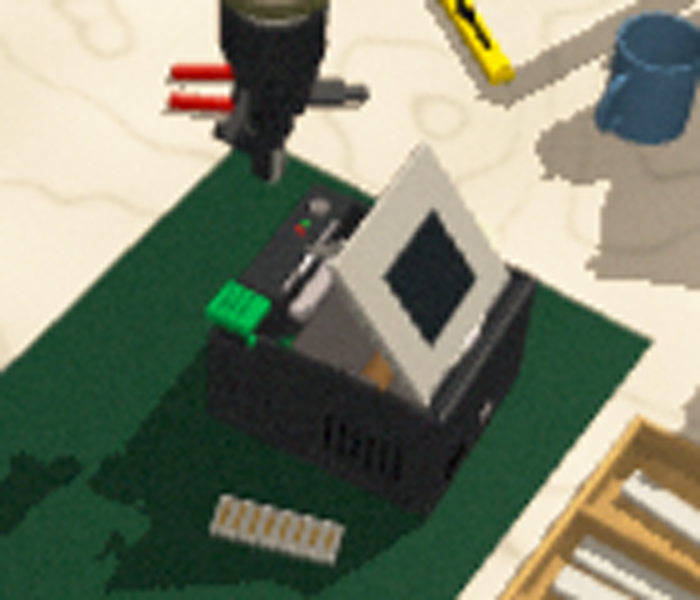

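View pics/wrist4.png

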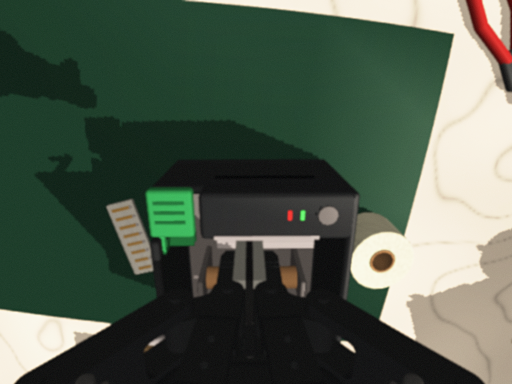

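Lid at about 0.9 rad, tab back up, printer unmoved. Closing in on the lid edge, then pushing slowly.

Request:
{"name": "move_arm", "arguments": {"rows": [[[-0.005, 0.001, 0, 0, 0, 0], [-0.015, 0.001, 0, 0, 0, 0], [-0.027, 0.001, 0, 0, 0, 0], [-0.039, 0.001, 0, 0, 0, 0], [-0.049, 0.001, 0, 0, 0, 0], [-0.056, 0.001, 0, 0, 0, 0], [-0.061, 0.001, 0, 0, 0, 0], [-0.064, 0.001, 0, 0, 0, 0], [-0.066, 0.001, 0, 0, 0, 0], [-0.068, 0.001, 0, 0, 0, 0], [-0.07, 0.001, 0, 0, 0, 0], [-0.072, 0.001, 0, 0, 0, 0], [-0.074, 0.001, 0, 0, 0, 0], [-0.076, 0.001, 0, 0, 0, 0], [-0.078, 0.001, 0, 0, 0, 0], [-0.08, 0.001, 0, 0, 0, 0]]]}}

```text
time: 7.15
tool_pos: [573.4, 80.7, 223.4]
tcp_rot: [180.0, -0.0, -174.7]
ft_force: [-2.9, -1.0, 2.2]
finger_gap: -0.1
```

Run:
```python
from h import *
snap('scene','scene5.png')
st=sensors.sense();print(st['ft_force'],st['tool_pos'],st['time'])
im=cv2.imread('pics/scene5.png');b=cv2.resize(im[130:250,215:355],None,fx=5,fy=5,interpolation=cv2.INTER_CUBIC)
cv2.imwrite('pics/c5.png',b)
```

```text
[-2.77599674 -0.18493225  1.96400055] [573.74973154  80.71060878 223.39677938] 7.2
```

View pics/c5.png

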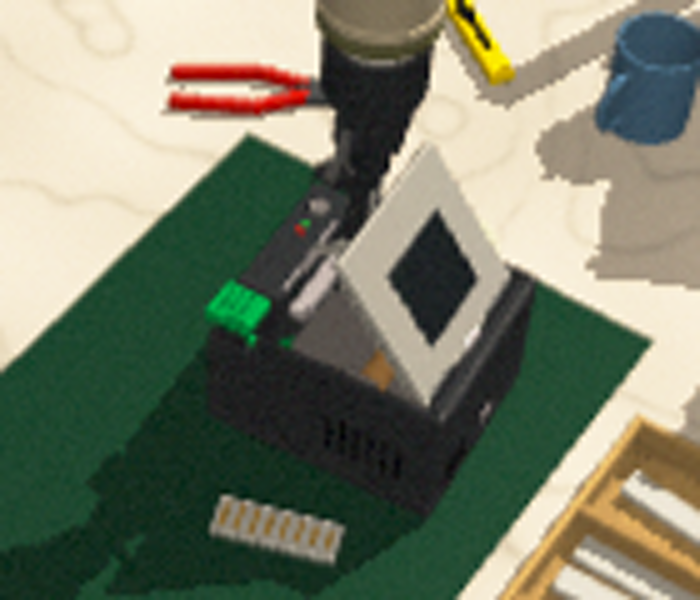

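In contact at about 3 N, lid lifting. Pushing on, rising a little with the edge.

Request:
{"name": "move_arm", "arguments": {"rows": [[[-0.002, 0, -0.001, 0, 0, 0], [-0.004, 0, -0.003, 0, 0, 0], [-0.006, 0, -0.004, 0, 0, 0], [-0.009, 0, -0.006, 0, 0, 0], [-0.011, 0, -0.008, 0, 0, 0], [-0.014, 0, -0.009, 0, 0, 0], [-0.016, 0, -0.01, 0, 0, 0], [-0.019, 0, -0.011, 0, 0, 0], [-0.021, 0, -0.012, 0, 0, 0], [-0.024, 0, -0.013, 0, 0, 0], [-0.026, 0, -0.014, 0, 0, 0], [-0.029, 0, -0.015, 0, 0, 0], [-0.031, 0, -0.015, 0, 0, 0], [-0.034, 0, -0.015, 0, 0, 0], [-0.036, 0, -0.015, 0, 0, 0]]]}}

```text
time: 8.7
tool_pos: [609.7, 84.0, 238.2]
tcp_rot: [180.0, 0.0, -174.7]
ft_force: [-0.4, 0.0, 1.0]
finger_gap: -0.0
```

Run:
```python
from h import *
snap('scene','scene6.png')
st=sensors.sense();print(st['ft_force'],st['tool_pos'],st['time'])
im=cv2.imread('pics/scene6.png');b=cv2.resize(im[130:250,215:355],None,fx=5,fy=5,interpolation=cv2.INTER_CUBIC)
cv2.imwrite('pics/c6.png',b)
```

```text
[-0.96367153  0.39415717  0.46258495] [609.81031337  84.03567529 238.15369529] 8.75
```

View pics/c6.png

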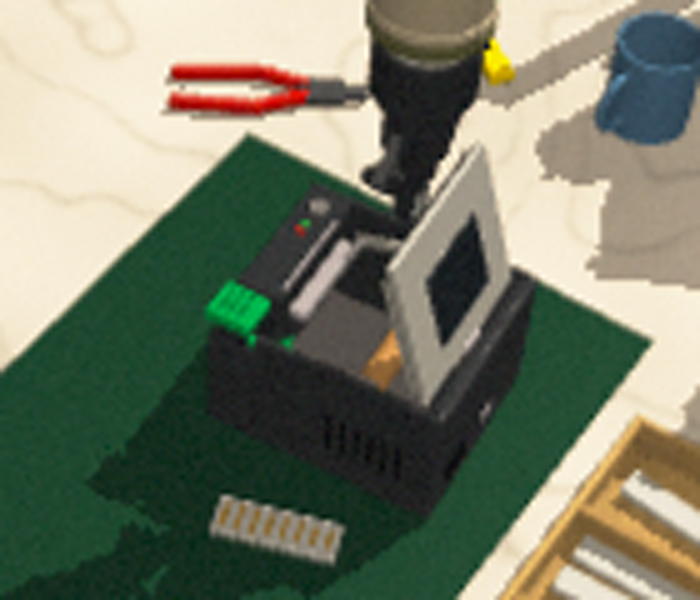

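Request:
{"name": "move_arm", "arguments": {"rows": [[[-0.002, 0, 0, 0, 0, 0], [-0.004, 0, 0, 0, 0, 0], [-0.006, 0, 0, 0, 0, 0], [-0.009, 0, 0, 0, 0, 0], [-0.011, 0, 0, 0, 0, 0], [-0.014, 0, 0, 0, 0, 0], [-0.016, 0, 0, 0, 0, 0], [-0.019, 0, 0, 0, 0, 0], [-0.021, 0, 0, 0, 0, 0], [-0.024, 0, 0, 0, 0, 0], [-0.026, 0, 0, 0, 0, 0], [-0.029, 0, 0, 0, 0, 0], [-0.031, 0, 0, 0, 0, 0], [-0.034, 0, 0, 0, 0, 0], [-0.036, 0, 0, 0, 0, 0], [-0.038, 0, 0, 0, 0, 0], [-0.04, 0, 0, 0, 0, 0]]]}}

```text
time: 10.45
tool_pos: [649.4, 87.7, 238.3]
tcp_rot: [180.0, -0.0, -174.7]
ft_force: [0.3, 0.1, -0.3]
finger_gap: -0.1
```

Request:
{"name": "move_arm", "arguments": {"rows": [[[-0.002, 0, 0, 0, 0, 0], [-0.004, 0, 0, 0, 0, 0], [-0.006, 0, 0, 0, 0, 0], [-0.008, 0, 0, 0, 0, 0], [-0.01, 0, 0, 0, 0, 0], [-0.012, 0, 0, 0, 0, 0], [-0.014, 0, 0, 0, 0, 0], [-0.016, 0, 0, 0, 0, 0], [-0.018, 0, 0, 0, 0, 0], [-0.02, 0, 0, 0, 0, 0], [-0.02, 0, 0, 0, 0, 0]]]}}

```text
time: 11.55
tool_pos: [669.4, 89.5, 238.2]
tcp_rot: [-180.0, 0.0, -174.7]
ft_force: [-0.2, 0.5, -0.3]
finger_gap: 0.1
```

Run:
```python
from h import *
snap('scene','scene7.png')
st=sensors.sense();print(st['ft_force'],st['tool_pos'],st['time'])
im=cv2.imread('pics/scene7.png');b=cv2.resize(im[130:250,215:355],None,fx=5,fy=5,interpolation=cv2.INTER_CUBIC)
cv2.imwrite('pics/c7.png',b)
s=dict(np.load('pics/scene7.npz'))
for y in (-74,):
  for a in (1.57,1.65,1.75,1.9):
    print(y,a,(proj(s,PW((80-136*np.cos(a),y,126+136*np.sin(a))))-[215,130])*5)
```

```text
[-0.3084257   0.39610304  0.09838204] [669.22330781  89.55847292 238.21050973] 11.6
-74 1.57 [[435.41015649 283.11268661]]
-74 1.65 [[449.65659888 289.74016761]]
-74 1.75 [[467.24775928 299.18157498]]
-74 1.9 [[492.72767524 315.52398604]]
```

View pics/c7.png

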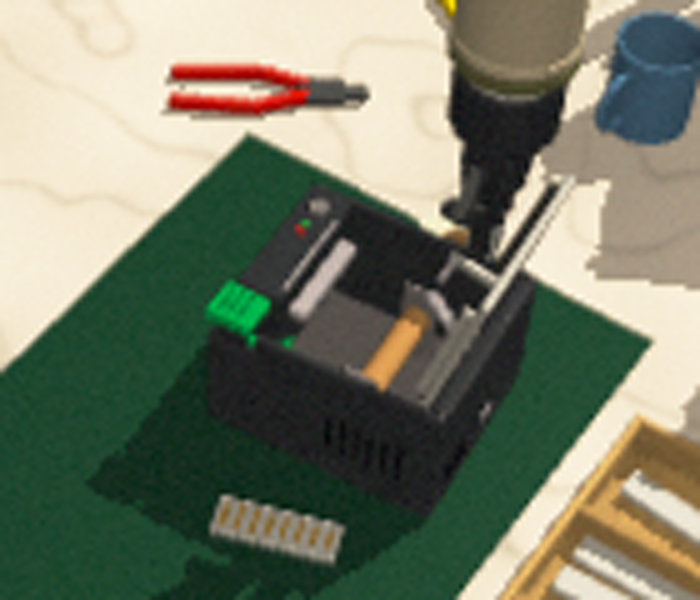

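The lid's right corner is near (488,312), which fits ~1.87–1.9 rad, and the hand force is about 0, so it has fallen open. Retreating towards the robot.

Request:
{"name": "move_arm", "arguments": {"rows": [[[0, 0, 0, 0, 0, 0], [0, 0, 0, 0, 0, 0], [0.003, 0, 0, 0, 0, 0], [0.01, 0, 0, 0, 0, 0], [0.022, 0, 0, 0, 0, 0], [0.04, 0, 0, 0, 0, 0], [0.06, 0, -0.005, 0, 0, 0], [0.085, 0, -0.01, 0, 0, 0], [0.11, 0, -0.02, 0, 0, 0], [0.135, 0, -0.03, 0, 0, 0], [0.16, 0, -0.04, 0, 0, 0], [0.185, 0, -0.05, 0, 0, 0], [0.205, 0, -0.06, 0, 0, 0], [0.22, 0, -0.065, 0, 0, 0], [0.225, 0, -0.065, 0, 0, 0], [0.225, 0, -0.065, 0, 0, 0], [0.225, 0, -0.065, 0, 0, 0]]]}}

```text
time: 13.3
tool_pos: [445.2, 68.8, 302.8]
tcp_rot: [180.0, -0.0, -174.7]
ft_force: [-0.8, -0.0, -0.0]
finger_gap: -0.1
```

Run:
```python
from h import *
snap('scene','scene8.png');snap('top','top8.png')
st=sensors.sense();print(st['ft_force'],st['tool_pos'],st['time'])
im=cv2.imread('pics/scene8.png');b=cv2.resize(im[120:260,215:355],None,fx=4,fy=4,interpolation=cv2.INTER_CUBIC)
im=cv2.imread('pics/top8.png');a=cv2.resize(im[100:240,140:300],None,fx=2,fy=4,interpolation=cv2.INTER_CUBIC)
cv2.imwrite('pics/c8.png',b);cv2.imwrite('pics/t8.png',cv2.resize(im[90:240,80:300],None,fx=3.5,fy=3.5,interpolation=cv2.INTER_CUBIC))
s=dict(np.load('pics/scene8.npz'))
for a in (1.57,1.65,1.75,1.9):
    print(a,[((proj(s,PW((80-136*np.cos(a),y,126+136*np.sin(a))))-[215,120])*4).round().tolist() for y in(-74,74)])
```

```text
[-0.38611496 -0.84999452  0.46961367] [445.31893742  68.83736855 302.66297192] 13.4
1.57 [[[348.0, 266.0]], [[422.0, 161.0]]]
1.65 [[[360.0, 272.0]], [[433.0, 166.0]]]
1.75 [[[374.0, 279.0]], [[447.0, 173.0]]]
1.9 [[[394.0, 292.0]], [[466.0, 185.0]]]
```

View pics/c8.png

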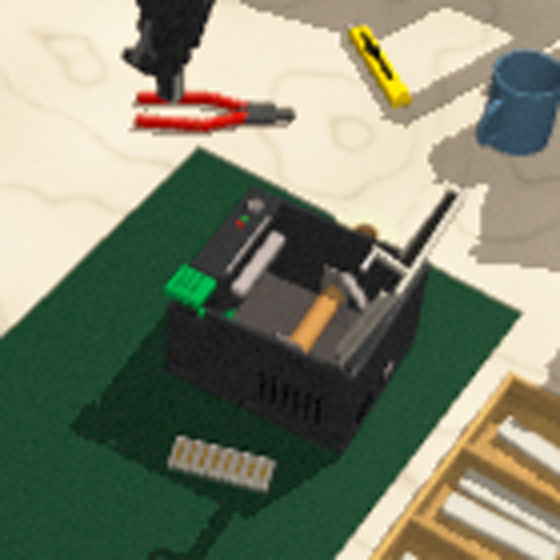

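View pics/t8.png

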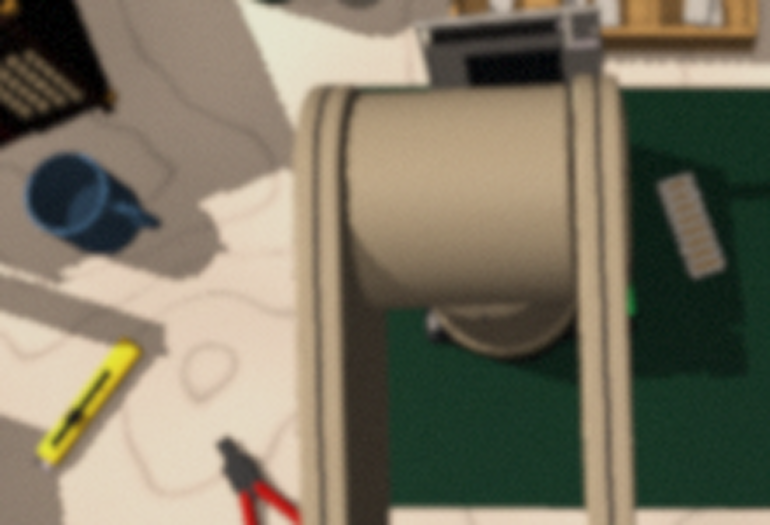

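Run:
```python
from h import *
s=dict(np.load('pics/top8.npz'))
for a in (1.65,1.75,1.8,1.9):
    # underside-face corner of the edge (4 mm below mid-plane)
    print(a,[((proj(s,PW((80-136*np.cos(a),y,126+136*np.sin(a))))-[80,90])*3.5).round().tolist() for y in(-74,74)])
snap('wrist','w8.png')
# printer shift: reuse before/after tab centroid in scene
for f in('scene0','scene8'):
    im=cv2.imread(f'pics/{f}.png').astype(int); m=(im[...,1]>im[...,2]+70)&(im[...,1]>im[...,0]+50);m[:150]=0;m[250:]=0;m[:,:240]=0;m[:,345:]=0
    y,x=np.nonzero(m);print(f,len(x),x.mean(),y.mean())
```

```text
1.65 [[[603.0, 38.0]], [[414.0, 54.0]]]
1.75 [[[602.0, 23.0]], [[414.0, 39.0]]]
1.8 [[[601.0, 16.0]], [[413.0, 32.0]]]
1.9 [[[600.0, 2.0]], [[413.0, 18.0]]]
scene0 91 262.34065934065933 190.82417582417582
scene8 92 262.44565217391306 190.90217391304347
```

View pics/w8.png

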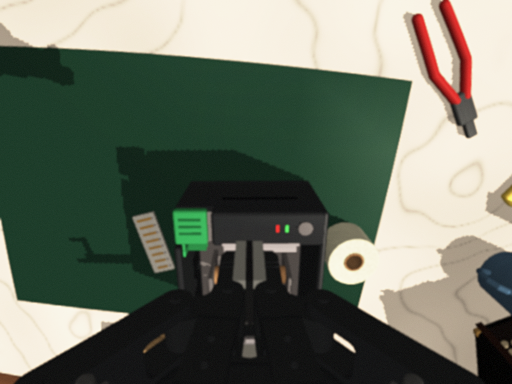

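Request:
{"name": "move_arm", "arguments": {"rows": [[[0, 0, 0, 0, 0, 0], [0, 0, 0, 0, 0, 0], [0, 0, 0, 0, 0, 0], [0, 0, 0, 0, 0, 0], [0, 0, 0, 0, 0, 0], [0, 0, 0, 0, 0, 0], [0, 0, 0, 0, 0, 0], [0, 0, 0, 0, 0, 0], [0, 0, 0, 0, 0, 0], [0, 0, 0, 0, 0, 0]]]}}

```text
time: 14.45
tool_pos: [445.1, 68.8, 303.3]
tcp_rot: [180.0, 0.0, -174.7]
ft_force: [0.3, 0.1, 0.2]
finger_gap: 0.1
```

Run:
```python
from h import *
snap('scene','scene9.png')
a=cv2.imread('pics/scene8.png',0)[150:250,260:345].astype(np.float32)
for f in('scene9','scene7'):
    b=cv2.imread(f'pics/{f}.png',0)[150:250,260:345].astype(np.float32);print(f,np.abs(a-b).mean(),cv2.phaseCorrelate(a[10:50,45:80].copy(),b[10:50,45:80].copy()))
print(sensors.sense()['ft_force'],sensors.sense()['time'])
# lid angle from scene: compare upper-left and right lid corners, enlarged
im=cv2.imread('pics/scene9.png');cv2.imwrite('pics/c9.png',cv2.resize(im[160:225,280:345],None,fx=9,fy=9,interpolation=cv2.INTER_CUBIC))
s=dict(np.load('pics/scene9.npz'))
for a in (1.65,1.75,1.85,1.9,1.95):
  print(a,[((proj(s,PW((80-136*np.cos(a)+h*np.sin(a),y,126+136*np.sin(a)+h*np.cos(a))))-[280,160])*9).round().tolist()[0] for y in(-74,74) for h in (-4,4)])
```

```text
scene9 2.0057647 ((0.004874025309511865, -0.011154008416529138), 0.9984469240738286)
scene7 15.502 ((-1.2202265529869685, -0.48326450428916345), 0.37895104222827486)
[-0.21985573  0.11647992  0.94208371] 14.5
1.65 [[215.0, 247.0], [234.0, 256.0], [381.0, 9.0], [399.0, 17.0]]
1.75 [[247.0, 263.0], [265.0, 274.0], [411.0, 24.0], [429.0, 33.0]]
1.85 [[278.0, 282.0], [296.0, 294.0], [441.0, 41.0], [458.0, 52.0]]
1.9 [[293.0, 292.0], [311.0, 304.0], [455.0, 50.0], [472.0, 62.0]]
1.95 [[308.0, 302.0], [325.0, 315.0], [469.0, 60.0], [485.0, 72.0]]
```

View pics/c9.png

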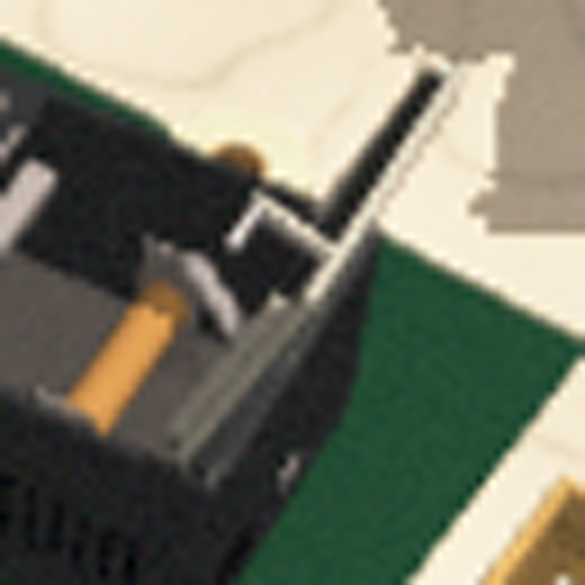

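The lid's left corner at (455,65) matches about 1.9 rad. There's no image change over the last second, the tab's position is unchanged to about 0.1 px, and the hand is clear.

```bash
python3 -c "
from bench import hand_in
print(hand_in())"
```

```text
the job is handed in; nothing more can be done
None
```

I pressed the green release tab until the lid sprang up. I then pushed the lid's front edge over past upright with the closed fingertips, and it fell fully open by itself. The hand is pulled back clear of the printer, and the job was handed in at about 14.5 s.

**What my last checks showed:**
- **Lid:** the scene camera puts it at about 1.9 rad. The pictures did not change over the last second, so it is at rest.
- **Lid, second camera:** the top camera read slightly lower, 1.80 to 1.85 rad. Part of that gap fits the 1 to 2 px row error my printer fit has at that end, and it is still above 1.75.
- **Tab and printer:** the tab is back up. Its position in the scene camera is within about 0.1 px of the start, so the printer shows no shift.
- **Loose things:** I didn't see any of them moved in the pictures I looked at. I checked this by eye and did not measure it.
- **Forces:** the highest I read was about 6.5 N on the tab and about 3 N on the lid, and about 1 N of noise once the hand was clear.

On first contact with the tab there was an unexpected backward push of about 4 N. I eased the hand back 1.5 mm and it went away.

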